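Set up a housing on its turntable for wiring

ROBOT

A 7-joint arm with a two-finger parallel gripper is mounted at the origin on the work surface. World frame = base frame: x ahead of the robot, y to its left, z up, the work surface at z = 0. Lengths are in m, angles in rad, forces in N, time in s.
With the tool pointing down it reaches from about 0.425 to 0.925 m from the base axis. Payload 6.8 kg.
Tool frame: the origin (TCP) lies at the very end of the fingers, on their centre line; the grasp point (between the pads) lies 19 mm behind it (arm.hold_point_z is the distance from the TCP to the grasp point, in m); z points along the fingers, y is the line along which they close (so a half turn about z gives the same grasp; the last joint's range is limited). The gripper opens to 88 mm and grips with 3 to 60 N. Pads are 20 mm wide; open, the fingers measure 115 mm over their backs; the gripper's body (75 mm by 178 mm) begins 61 mm behind the grasp point.
Start: joints at [1.163, 0.477, 0.022, 1.555, -0.011, 1.109, -0.083], TCP at [0.199, -0.645, 0.223] pointing down, gripper open.
Joint ranges: [-2.96, 2.96], [-0.34, 2.1], [-1.41, 1.46], [0.24, 2.44], [-1.37, 4.51], [0.17, 1.92], [-2.96, 2.96]. Speed limits (rad/s): [2.39, 2.39, 3.14, 3.14, 3.14, 3.14, 3.14].

INTERFACE

Orientations are given as a unit quaternion [w, x, y, z].
In Python, from workcell import arm gives the robot as it stands.
- The arm moves only by the shell command python3 -m creep 'ROWS'. ROWS is a JSON object of lists of equal length, an entry for each row: "grip": the opening, from 0 (shut) to 1 (fully open); "offset": the shift along the world's x, y, z normalised to -1 to 1, where 1 is 0.3 m, a list of three; "turn": the turn, a rotation vector about the world's x, y, z normalised to -1 to 1, where 1 is 90 degrees, a list of three. In form: {"grip": [grip, ...], "offset": [[x, y, z], ...], "turn": [[ax, ay, az], ...]}. A call has 1 to 5 rows; each row is the pose to reach, as a shift and turn from the pose commanded when the call began; what a row does not reach only later rows make up. A row lasts 1/8 s, in which the tool goes at most 62.5 mm and 10.7 degrees, less where a joint would pass 70% of its speed; a pose out of reach is approached as far as the arm can. A call with a number of a shift or a turn outside -1 to 1 is refused whole. A call with a gripper value outside its range is refused whole. The fingers move at their own pace and stop on an object; the grip force is fixed at half the most. Time passes only in rows, so rows that repeat a pose let the fingers close. It gives the time, the measured TCP pose, the force, the opening and the grip force at its end, in the units of the state.
- arm.state(): the state, without advancing time (a new reading comes with each control period).
- arm.get_image(name): name is "scene" or "top" or "wrist"; returns the picture (480x640x3 uint8, blue, green, red); there is no depth.
- arm.camera_model(name): a dict with "fx", "fy", "cx", "cy" (pixels), "cam_to_world" (4x4, takes a point from camera to world coordinates); the wrist camera has in their place "mount" (4x4, takes a point from camera to tool coordinates, whose origin is the TCP and whose axes are the flange's). Camera axes: x right, y up, looking along -z (the intrinsics and any distortion apply to the point x, -y, -z); pixel columns grow to the right and rows downward; lengths in m; the calibration is good to about 2 mm. A picture is of the moment at which its call begins: read the wrist's pose just before it. camera_model takes no time and is no camera call.
- arm.hand_in(): hands the job in; it is judged then, once.
Trained networks look in the newest picture that a camera, given by its name, has taken for a name from the list of things; names that differ only in an ending like _2 or _b are one class to them, and where a whole thing is asked for, a point or a joint stands for the part that bears it (a point fixed in the world has none). Each returns a list of dicts, best first, with "score" (0 to 1); they miss things now and then, are a little off and sometimes report something else, mostly with a low value. They report only what shows in the picture. A call takes as long as a camera call.
- arm.silhouettes(camera, query): "mask" (480x640 bool, what is visible of it) and "at" ([row, column] in pixels, amid what is visible of it).
The state is a dict: "t": time; "joint_pos": joint angles; "joint_vel": joint speeds; "joint_torque": joint torques, N m; "position": TCP position; "eef_rot": TCP orientation; "wrist_force": force on the tool from outside, world axes, zero at the start; "torque": the same for the moment, N m; "gripper_width": opening from 0.0 (shut) to 1.0 (fully open); "finger_force": force on a finger pad.
Only numpy, scipy, OpenCV 4.12 (cv2) and the standard library are available. Lean on these libraries where they do the work, as an engineer would, in place of code of your own. Each camera call takes 0.05 s, during which the arm holds its last target. There are 200 camera calls.

TASK

Set up the blue housing for wiring: swivel it on its turntable until the red line on the turntable meets the white line on the base, and fold its cover open so that, once let go, the cover stands parallel to the yellow pointer at its side. The hinge is stiff and the cover springs back a few degrees when released. Do not touch the yellow pointer, and leave the other things on the bench where they are.

Things in the scene. Friction and masses are not known exactly. Their poses are not given: they have to be found in the camera images.
- stand: round dark steel base plate fixed to the bench, 260 mm diameter, 15 mm high. Origin: on the swivel axis at bench level. z up. Its own -x axis is the front, which faces roughly to the robot's right: white radial lines (104 to 129 mm from the axis) lie on its top at its front (-x) and back (+x).
- turntable (a joint): swivel angle (rad) of the turntable with the housing about the stand's vertical axis, positive counter-clockwise from above; 0 = red radial lines (78 to 102 mm from the axis, front and back) meet the white ones. Aluminium disc, 206 mm diameter, top 27 mm above the bench. Stiff: needs about 0.65 N m, stays where left. Starts 0.4 to 0.85 clockwise of the mark.
- housing (a point): the blue housing fixed on the turntable: open box, 120 mm front to back (x) x 150 mm wide (y), from 27 to 84 mm above the bench, centred on the swivel axis. This point: on the swivel axis, 27 mm above the bench; -x = its front, z up; its +y side faces the robot roughly and can be pushed to swivel it.
- cover: hinged blue cover of the housing, 145 mm (hinge to free edge) x 150 x 4 mm, white band along the free edge. Origin: on the hinge axis at mid-width, at the underside. y = hinge axis; -x points from hinge to free edge; z out of the upper face. Hinge along the housing's back, 60 mm behind the swivel axis, 87 mm above the bench. Closed = level; opens by lifting the front edge.
- cover_edge (a point): middle of the cover's free edge, at its underside; axes as the cover's. Starts 4 to 15 degrees ajar. Closed, it overhangs the housing's front by 25 mm: a finger fits under it. The hinge is stiff (0.55 N m) and stays put under the cover's weight, but springy: pushed, the cover gives some 6 to 10 degrees before the hinge turns, and springs back as much when let go.
- pointer: yellow bar 5 mm wide, 8 mm high, 110 mm long, beside the cover at the housing's -y side (away from the robot), 90 mm from its middle plane, swivelling with it. Origin on the same hinge line as the cover's; -x points from the hinge to its tip, so the cover is parallel to it when their x axes are. Set at a different angle each time, 60 to 92 degrees up from horizontal. Not to be touched.
- pointer_tip (a point): the free tip of the yellow pointer, 110 mm from the hinge line; axes as the pointer's.
- drill: cordless drill standing on its battery, 190 mm tall, origin under the battery's centre. Leave in place.
- screwdriver: screwdriver with red handle, 200 mm long, lying on the bench. Leave in place.
- pliers: red-handled pliers, 165 mm long, lying on the bench. Leave in place.
- spare_housing: another blue housing, closed, 145 x 150 x 64 mm, loose on the bench. Leave in place.
- jar: white jar with blue cap, 60 mm diameter, 90 mm high. Leave in place.
- grey_case: stack of two grey lidded cases, 140 x 200 x 110 mm. Leave in place.
- parts_bin: open blue parts bin, 80 x 160 x 60 mm. Leave in place.

How it is judged:
At the end, for the whole second after the job is handed in: the red line meets the white line within 4 degrees, and the cover, released and at rest, is parallel to the yellow pointer within 4.3 degrees (value of joint turntable between -0.07 and 0.07 rad and angle between the x axis of cover_edge and the x axis of pointer_tip, either way round below 0.075 rad and angular speed of cover below 0.1 rad/s); the robot touches nothing.
It fails at once if the yellow pointer is touched (contact force between pointer and anything else above 2 N).
It fails at once if something else on the bench is moved by more than 25 mm (distance of any of drill, screwdriver, pliers, spare_housing, jar, grey_case, parts_bin from where it was at the start of the episode above 0.025 m).
It also fails if it takes over 62 s, if anything falls off the work surface, if the arm or the gripper's body presses on something with over 40 N, if the wrist force passes 120 N, or if a joint passes its speed limit or range.

## Working session

There is one attempt and no reset: what is moved stays moved. The work goes in short steps, Python scripts to look and compute and a shell command to move; the robot and the scene stay as the last step left them, time stands still between calls to the robot, and variables do not carry over. Pictures are saved under pics/ and viewed, at most 10 in all, crops included, and the job is handed in when it is done.

```bash
ls; mkdir -p pics; python3 - <<'E'
from workcell import arm
import cv2,json
s=arm.state();print({k:s[k] for k in('t','position','eef_rot','gripper_width','wrist_force')})
for n in('scene','top'):
    cv2.imwrite(f'pics/{n}0.png',arm.get_image(n)); m=arm.camera_model(n);print(n,m)
E
```

```text
pics
{'t': 0.0, 'position': array([ 0.1991583 , -0.64433036,  0.22169914]), 'eef_rot': array([-8.72305533e-04,  9.88788112e-01,  1.49322699e-01, -2.01956254e-04]), 'gripper_width': 0.9973643451381198, 'wrist_force': array([ 0.25945777,  0.00922279, -1.17811013])}
scene {'fx': 461.7510191668917, 'fy': 461.7510191668917, 'cx': 317.8984771948463, 'cy': 239.6802661724449, 'cam_to_world': array([[-0.65332899, -0.56322477,  0.50590423,  1.1842851 ],
       [ 0.75695065, -0.47389607,  0.44994247,  0.58295521],
       [-0.01367271,  0.67690499,  0.7359434 ,  0.99932402],
       [ 0.        ,  0.        ,  0.        ,  1.        ]])}
top {'fx': 502.8707777934004, 'fy': 502.8707777934004, 'cx': 318.1135734316675, 'cy': 233.79423070975514, 'cam_to_world': array([[ 0.00227232,  0.98875088, -0.14955448,  0.34110942],
       [-0.99989066,  0.00443177,  0.01410752,  0.04580985],
       [ 0.01461162,  0.14950607,  0.98865284,  1.46196369],
       [ 0.        ,  0.        ,  0.        ,  1.        ]])}
```

View pics/scene0.png

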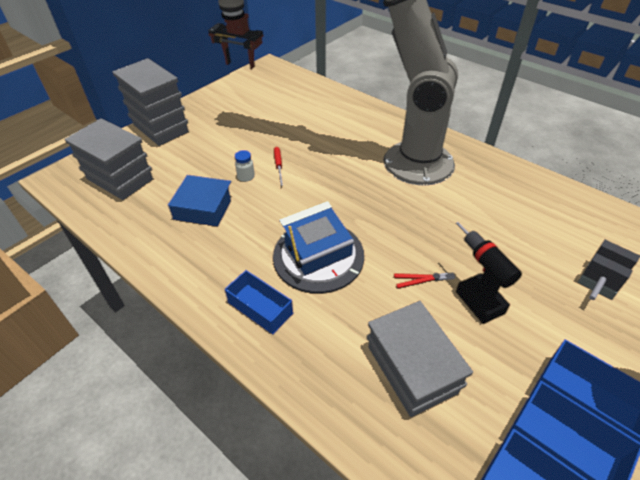

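View pics/top0.png

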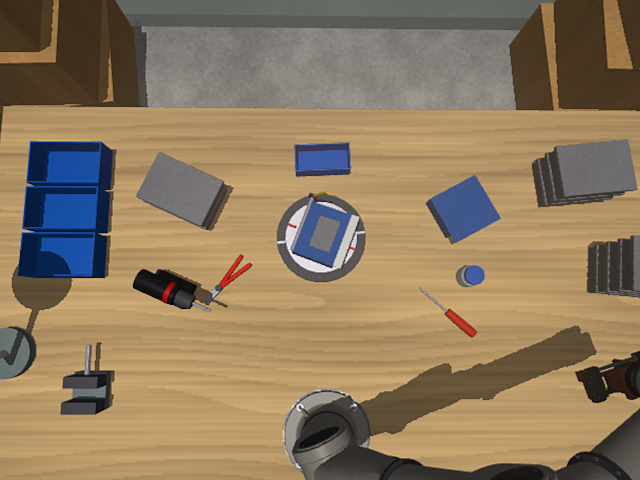

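Top view: the stand is centred at about (321,238), with white ticks at (282,243) and (362,233) and red ticks at (292,226) and (352,248). The cover's white free edge is at (347,240) and the pointer at (318,196). The gripper starts far right. Next I'll measure.

```bash
cat >h.py <<'E'
from workcell import arm
import numpy as np,cv2
from scipy.spatial.transform import Rotation as R
def model(n,s=None):
    m=arm.camera_model(n)
    if n=='wrist':
        T=np.eye(4);T[:3,:3]=R.from_quat(s['eef_rot'],scalar_first=True).as_matrix();T[:3,3]=s['position'];m['cam_to_world']=T@m['mount']
    return m
def proj(m,P):
    P=np.atleast_2d(P);C=m['cam_to_world'];q=(P-C[:3,3])@C[:3,:3]
    return np.c_[m['cx']+m['fx']*q[:,0]/-q[:,2],m['cy']+m['fy']*q[:,1]/q[:,2]]
def plane(m,uv,z):
    uv=np.atleast_2d(uv);C=m['cam_to_world']
    d=np.c_[(uv[:,0]-m['cx'])/m['fx'],-(uv[:,1]-m['cy'])/m['fy'],-np.ones(len(uv))]@C[:3,:3].T
    return C[:3,3]+d*((z-C[2,3])/d[:,2])[:,None]
def rect(m,im,c,z,half,N=560):
    # world-aligned patch: up=+x, left=+y
    q=c+half*np.array([[1,1],[1,-1],[-1,-1],[-1,1]])
    src=proj(m,np.c_[q,np.full(4,z)]).astype('f4');dst=np.array([[0,0],[N,0],[N,N],[0,N]],'f4')
    return cv2.warpPerspective(im,cv2.getPerspectiveTransform(src,dst),(N,N),flags=cv2.INTER_CUBIC)
E
python3 - <<'E'
from h import *
for n in('top','scene'):
    m=model(n);im=arm.get_image(n)
    for q in('stand','turntable','cover','pointer'):
        L=arm.silhouettes(n,q)
        for r in L[:2]:
            k=r['mask'];print(n,q,round(r['score'],2),k.sum(),r['at'])
            if r is L[0]: np.save(f'{n}_{q}.npy',k)
    k=np.load(f'{n}_stand.npy')|np.load(f'{n}_turntable.npy')
    c,_=cv2.findContours(k.astype('u1'),0,1);c=max(c,key=cv2.contourArea)
    w=plane(m,cv2.convexHull(c)[:,0],.015);ctr,r=cv2.minEnclosingCircle(w[:,:2].astype('f4'));print('centre',ctr,r)
    cv2.imwrite(f'pics/r_{n}.png',np.hstack([rect(m,im,np.array(ctr),.027,.15,390)]*1))
a=[cv2.imread(f'pics/r_{n}.png') for n in('top','scene')];cv2.imwrite('pics/r.png',np.hstack(a))
E
```

```text
top stand 0.94 6083 [241.8, 321.3]
top turntable 0.86 4147 [234.4, 319.0]
top cover 0.71 2729 [233.4, 324.8]
centre (0.5544971823692322, 0.012023220770061016) 0.1336999535560608
scene stand 0.59 6126 [253.7, 314.9]
scene stand 0.44 2584 [303.0, 257.7]
scene turntable 0.57 4445 [245.9, 315.5]
scene cover 0.94 2408 [228.4, 317.2]
scene pointer 0.71 200 [249.0, 291.7]
centre (0.515440821647644, -0.005223266780376434) 0.17635247111320496
```

View pics/r.png

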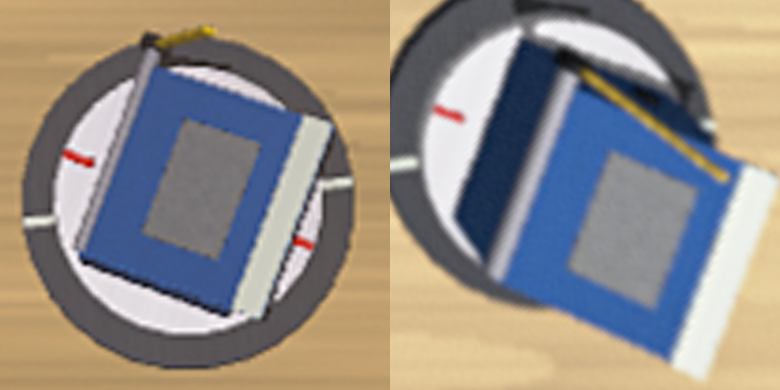

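The top view, rectified to the turntable plane, shows white ticks at (38,221) and (338,183) and red ticks at (78,158) and (303,244). That puts the turntable at about -28°. Next I'll compute precisely.

```bash
cat >>h.py <<'E'
def ticks(n='top',c0=np.array([.549,.017]),s=None,im=None):
    m=model(n,s);im=arm.get_image(n) if im is None else im
    out={}
    for name,z,r0,r1 in(('red',.027,.074,.106),('white',.015,.107,.131)):
        N=1200;h=.15;p=rect(m,im,c0,z,h,N).astype(int);b,g,r=p[...,0],p[...,1],p[...,2]
        k=(r>1.6*g+20)&(r>1.6*b) if name=='red' else (p.min(2)>150)
        ii,jj=np.indices(k.shape);X=c0[0]+h-2*h*(ii+.5)/N;Y=c0[1]+h-2*h*(jj+.5)/N
        d=np.hypot(X-c0[0],Y-c0[1]);k&=(d>r0)&(d<r1)
        nl,lab,st,ce=cv2.connectedComponentsWithStats(k.astype('u1'))
        L=[(st[i,4],X[lab==i].mean(),Y[lab==i].mean()) for i in range(1,nl) if st[i,4]>150]
        out[name]=[(int(a),round(x,4),round(y,4),round(float(np.degrees(np.arctan2(y-c0[1],x-c0[0]))),1),round(float(np.hypot(x-c0[0],y-c0[1])),4)) for a,x,y in sorted(L,reverse=True)[:4]]
    return out
def Hpts(P,c,yaw):  # housing frame (z from bench) to world
    P=np.atleast_2d(P);co,s=np.cos(yaw),np.sin(yaw)
    return np.c_[c[0]+co*P[:,0]-s*P[:,1],c[1]+s*P[:,0]+co*P[:,1],P[:,2]]
def hinge(L,y,a,off=0): # point at L from hinge, cover frame z=off
    return [.06-L*np.cos(a)+off*np.sin(a), y, .087+L*np.sin(a)+off*np.cos(a)]
def iou(m,mask,P):
    k=np.zeros(mask.shape,'u1');q=cv2.convexHull(np.round(proj(m,P)*16).astype('i4'));cv2.fillConvexPoly(k,q,1,shift=4)
    k=k>0;return (k&mask).sum()/(k|mask).sum()
def coverP(a,c,yaw): return Hpts([hinge(L,y,a,o) for L in(0,.145) for y in(-.075,.075) for o in(0,.004)],c,yaw)
def pointerP(a,c,yaw): return Hpts([hinge(L,y,a,o) for L in(.0,.11) for y in(-.0925,-.0875) for o in(-.004,.004)],c,yaw)
def fit(m,mask,f,c,yaw,rng):
    A=np.radians(np.arange(*rng,.5));v=[iou(m,mask,f(a,c,yaw)) for a in A];i=int(np.argmax(v));return round(float(np.degrees(A[i])),1),round(float(v[i]),2)
E
python3 - <<'E'
from h import *
t=ticks();print(*t['red'],'|',*t['white'],sep='\n')
E
```

```text
(2297, np.float64(0.5826), np.float64(0.102), 68.4, 0.0914)
(1505, np.float64(0.5176), np.float64(-0.0707), -109.7, 0.0931)
|
(6444, np.float64(0.6047), np.float64(-0.0825), -60.8, 0.114)
(2371, np.float64(0.5361), np.float64(0.1344), 96.3, 0.1181)
(2145, np.float64(0.5659), np.float64(-0.0994), -81.8, 0.1176)
(174, np.float64(0.6592), np.float64(0.0473), 15.4, 0.1143)
```

```bash
python3 - <<'E'
from h import *
c=np.array([.5505,.0167]);yaw=np.radians(69.4)
for n in('scene','top'):
    m=model(n)
    print(n,'cover',fit(m,np.load(f'{n}_cover.npy'),coverP,c,yaw,(-5,30)))
m=model('scene');k=np.load('scene_pointer.npy');print('ptr',fit(m,k,pointerP,c,yaw,(50,100)))
# line method
v,u=np.nonzero(k);ctr=np.array([u.mean(),v.mean()]);d=np.linalg.svd(np.c_[u,v]-ctr,full_matrices=False)[2][0]
print('ends',ctr,d,((np.c_[u,v]-ctr)@d).min(),((np.c_[u,v]-ctr)@d).max())
for a in(60,65,70,75,80,85,90):
    p=proj(m,Hpts([hinge(.02,-.09,np.radians(a)),hinge(.11,-.09,np.radians(a))],c,yaw));e=p[1]-p[0]
    print(a,p.round(1).tolist(),np.degrees(np.arctan2(e[1],e[0])).round(1))
print(np.degrees(np.arctan2(d[1],d[0])))
# housing geometry targets
print('front +y push pt before',Hpts([[-.05,.075,.06]],c,yaw),'after',Hpts([[-.05,.075,.06]],c,np.radians(97.3)))
E
```

```text
scene cover (11.5, 0.9)
top cover (13.0, 0.93)
ptr (73.5, 0.74)
ends [294.31  248.635] [0.23945705 0.97090696] -23.487452984668586 19.9246668068746
60 [[295.4, 257.4], [285.6, 224.9]] -106.7
65 [[295.6, 257.6], [287.0, 225.8]] -105.1
70 [[295.9, 257.8], [288.5, 227.0]] -103.4
75 [[296.2, 258.1], [290.1, 228.6]] -101.6
80 [[296.5, 258.5], [291.8, 230.4]] -99.5
85 [[296.8, 258.9], [293.5, 232.5]] -97.0
90 [[297.1, 259.3], [295.3, 235.0]] -94.2
76.14550247382654
front +y push pt before [[ 0.46270345 -0.00371485  0.06      ]] after [[ 0.48246115 -0.04242457  0.06      ]]
```

```bash
python3 -m creep '{"grip":[0,0,0,0,0],"offset":[[0.7,0.81,0],[0.7,0.81,0],[0.7,0.81,0],[0.7,0.81,0],[0.7,0.81,0]],"turn":[[0,0,-0.12],[0,0,-0.24],[0,0,-0.24],[0,0,-0.24],[0,0,-0.24]]}'; python3 -m creep '{"grip":[0,0,0,0,0],"offset":[[0.05,1,0],[0.05,1,0],[0.05,1,0],[0.05,1,0],[0.05,1,0]],"turn":[[0,0,0],[0,0,0],[0,0,0],[0,0,0],[0,0,0]]}'
```

```text
t: 1.27
position: [0.4049, -0.4069, 0.223]
eef_rot: [0.0, 0.999, -0.039, 0.0]
wrist_force: [1.4, -0.5, 0.1]
gripper_width: 0.472
finger_force: 0.0
t: 1.9
position: [0.4187, -0.1061, 0.2231]
eef_rot: [0.0, 0.999, -0.038, 0.001]
wrist_force: [-0.0, 0.0, -0.6]
gripper_width: 0.003
finger_force: 0.0
```

```bash
python3 -m creep '{"grip":[0,0,0,0,0],"offset":[[0.05,0.33,0],[0.05,0.33,0],[0.05,0.33,-0.25],[0.05,0.33,-0.53],[0.05,0.33,-0.53]],"turn":[[0,0,0],[0,0,0],[0,0,0],[0,0,0],[0,0,0]]}'
```

```text
t: 2.52
position: [0.4323, -0.0094, 0.0614]
eef_rot: [0.0, 0.999, -0.038, -0.001]
wrist_force: [-0.2, 0.0, -0.2]
gripper_width: 0.006
finger_force: 0.0
```

```bash
python3 -m creep '{"grip":[0,0,0,0,0],"offset":[[0.03,-0.01,0],[0.06,-0.03,0],[0.08,-0.06,0],[0.1,-0.09,0],[0.11,-0.11,0]],"turn":[[0,0,0],[0,0,0],[0,0,0],[0,0,0],[0,0,0]]}'; python3 - <<'E'
from h import *
im=arm.get_image('top');cv2.imwrite('pics/t1.png',im);t=ticks(c0=np.array([.5505,.0167]),im=im);print(*t['red'],'|',*t['white'],sep='\n')
E
```

```text
t: 3.15
position: [0.4613, -0.044, 0.0638]
eef_rot: [0.001, 0.999, -0.039, -0.005]
wrist_force: [-13.4, 0.9, 1.2]
gripper_width: 0.001
finger_force: 6.7
(2214, np.float64(0.5527), np.float64(0.1081), 88.6, 0.0914)
|
(8004, np.float64(0.6327), np.float64(-0.0639), -44.4, 0.1152)
(2514, np.float64(0.5361), np.float64(0.1343), 97.0, 0.1184)
(801, np.float64(0.6454), np.float64(0.0777), 32.7, 0.1128)
```

```bash
python3 -m creep '{"grip":[0,0,0,0,0],"offset":[[0.01,0,0],[0.02,-0.01,0],[0.03,-0.01,0],[0.032,-0.01,0],[0.032,-0.01,0]],"turn":[[0,0,0],[0,0,0],[0,0,0],[0,0,0],[0,0,0]]}'; python3 - <<'E'
from h import *
im=arm.get_image('top');t=ticks(c0=np.array([.5505,.0167]),im=im);print(*t['red'],'|',*t['white'],sep='\n')
E
```

```text
t: 3.82
position: [0.467, -0.0512, 0.0637]
eef_rot: [0.004, 0.999, -0.041, -0.009]
wrist_force: [-23.8, -11.6, 14.9]
gripper_width: 0.003
finger_force: 12.7
(2219, np.float64(0.5438), np.float64(0.1074), 94.2, 0.091)
|
(9064, np.float64(0.6397), np.float64(-0.0569), -39.5, 0.1157)
(2532, np.float64(0.5361), np.float64(0.1343), 97.0, 0.1184)
(865, np.float64(0.6388), np.float64(0.0856), 38.0, 0.112)
```

```bash
python3 -m creep '{"grip":[0,0],"offset":[[0.006,0.01,0],[0.012,0.02,0]],"turn":[[0,0,0],[0,0,0]]}'; python3 - <<'E'
from h import *
im=arm.get_image('top');t=ticks(c0=np.array([.5505,.0167]),im=im);print(*t['red'],'|',*t['white'],sep='\n')
m=model('scene');cv2.imwrite('pics/s1.png',cv2.resize(arm.get_image('scene')[140:340,190:450],None,fx=3,fy=3))
E
```

```text
t: 4.12
position: [0.4668, -0.0489, 0.0629]
eef_rot: [0.006, 0.999, -0.042, -0.013]
wrist_force: [-33.4, -24.0, 20.6]
gripper_width: 0.006
finger_force: 17.8
(2226, np.float64(0.5438), np.float64(0.1075), 94.2, 0.091)
|
(8981, np.float64(0.6396), np.float64(-0.0571), -39.6, 0.1157)
(2530, np.float64(0.5361), np.float64(0.1342), 97.0, 0.1184)
(859, np.float64(0.6388), np.float64(0.0856), 38.0, 0.112)
```

View pics/s1.png

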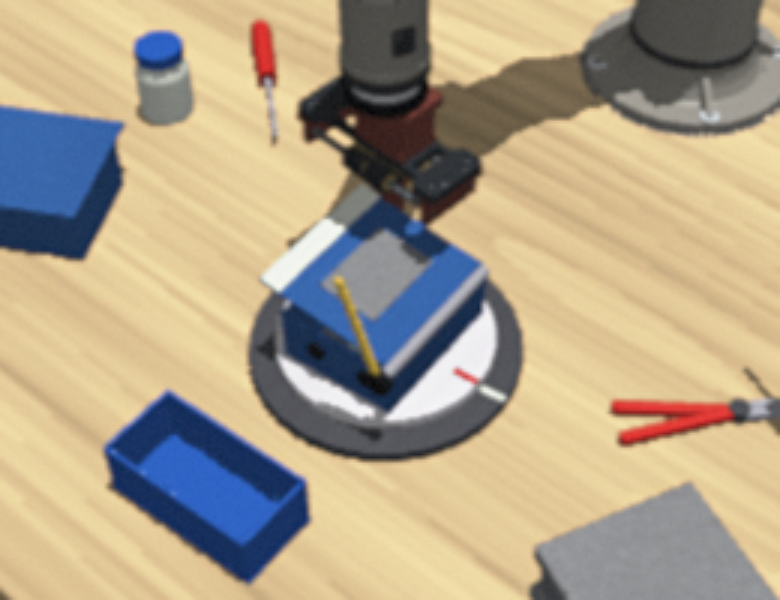

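The picture shows the fingers at the robot side of the housing, with the red and white lines at the back nearly meeting at (480,385). The hand has stalled there, probably fouling the cover, so I'm backing off to reassess.

```bash
python3 -m creep '{"grip":[0,0,0,0,0],"offset":[[-0.1,0,0],[-0.14,-0.15,0.1],[-0.14,-0.3,0.5],[-0.1,-0.5,0.5],[0,-0.7,0.5]],"turn":[[0,0,0],[0,0,0],[0,0,0],[0,0,0],[0,0,0]]}'; python3 - <<'E'
from h import *
im=arm.get_image('top');c=np.array([.5505,.0167]);t=ticks(c0=c,im=im);print(*t['red'],'|',*t['white'],sep='\n')
yaw=np.radians(94.5)
for n in('top','scene'):
    m=model(n);im=arm.get_image(n)
    for q,f,rg in(('cover',coverP,(-5,40)),('pointer',pointerP,(50,100))):
        L=arm.silhouettes(n,q)
        if L: print(n,q,L[0]['score'],L[0]['at'],fit(m,L[0]['mask'],f,c,yaw,rg))
E
```

```text
t: 4.85
position: [0.4687, -0.2155, 0.2103]
eef_rot: [0.001, 0.999, -0.038, 0.004]
wrist_force: [0.9, 0.1, 0.1]
gripper_width: 0.007
finger_force: 0.0
(2208, np.float64(0.5438), np.float64(0.1075), 94.2, 0.091)
(875, np.float64(0.5581), np.float64(-0.0794), -85.5, 0.0964)
|
(9169, np.float64(0.6397), np.float64(-0.057), -39.6, 0.1157)
(2597, np.float64(0.5361), np.float64(0.1343), 97.0, 0.1184)
(2270, np.float64(0.5659), np.float64(-0.0997), -82.5, 0.1174)
(954, np.float64(0.6388), np.float64(0.0856), 37.9, 0.112)
top cover 0.98 [231.4, 325.2] (14.0, 0.94)
top pointer 0.41 [199.9, 303.1] (73.0, 0.72)
scene cover 0.95 [228.5, 314.1] (10.5, 0.85)
scene pointer 0.73 [253.4, 308.0] (72.0, 0.62)
```

```bash
for i in 1; do python3 -m creep '{"grip":[0,0,0,0,0],"offset":[[0.1,-0.1,0.15],[0.1,-0.1,0.15],[0.1,-0.1,0.15],[0.1,-0.1,0.15],[0.1,-0.1,0.15]],"turn":[[0,0,0.12],[0,0,0.24],[0,0,0.36],[0,0,0.48],[0,0,0.59]]}'; python3 -m creep '{"grip":[0,0,0,0,0],"offset":[[0,0,0],[0,0,0],[0,0,0],[0,0,0],[0,0,0]],"turn":[[0,0,0.12],[0,0,0.24],[0,0,0.36],[0,0,0.46],[0,0,0.5]]}'; python3 -m creep '{"grip":[0,0,0,0,0],"offset":[[0,0,0],[0,0,0],[0,0,0],[0,0,0],[0,0,0]],"turn":[[0.1,0,0],[0.2,0,0],[0.3,0,0],[0.4,0,0],[0.5,0,0]]}';done; python3 - <<'E'
from h import *
s=arm.state();print(s['joint_pos'],R.from_quat(s['eef_rot'],scalar_first=True).as_matrix().round(2))
E
```

```text
t: 5.82
position: [0.4962, -0.2415, 0.249]
eef_rot: [-0.0, 0.909, 0.416, -0.0]
wrist_force: [-0.2, 0.2, -0.1]
gripper_width: 0.007
finger_force: 0.0
t: 6.45
position: [0.4962, -0.2415, 0.249]
eef_rot: [-0.0, 0.682, 0.731, -0.0]
wrist_force: [-0.5, 0.1, 0.0]
gripper_width: 0.01
finger_force: 0.0
t: 7.08
position: [0.4966, -0.2422, 0.2499]
eef_rot: [-0.263, 0.631, 0.674, 0.281]
wrist_force: [0.4, 0.2, 0.1]
gripper_width: 0.007
finger_force: 0.0
[ 1.03970204  0.6289485  -0.53933998  1.54736236 -0.35976377  1.47801824
  0.70224421] [[-0.07  1.   -0.  ]
 [ 0.7   0.05  0.71]
 [ 0.71  0.05 -0.7 ]]
```

```bash
python3 -m creep '{"grip":[0,0,0,0],"offset":[[0.05,0.32,-0.26],[0.05,0.32,-0.26],[0.05,0.32,-0.26],[0.05,0.32,-0.26]],"turn":[[0,0,0],[0,0,0],[0,0,0],[0,0,0]]}'; python3 - <<'E'
from h import *
s=arm.state();im=arm.get_image('wrist');cv2.imwrite('pics/w1.png',im);print(arm.camera_model('wrist')['mount'].round(3))
E
```

```text
t: 7.58
position: [0.5115, -0.1467, 0.1715]
eef_rot: [-0.262, 0.631, 0.674, 0.279]
wrist_force: [-0.2, 0.4, -0.4]
gripper_width: 0.003
finger_force: 0.0
[[ 0.001  0.964  0.267  0.074]
 [ 1.    -0.001  0.    -0.   ]
 [ 0.001  0.267 -0.964 -0.161]
 [ 0.     0.     0.     1.   ]]
```

View pics/w1.png

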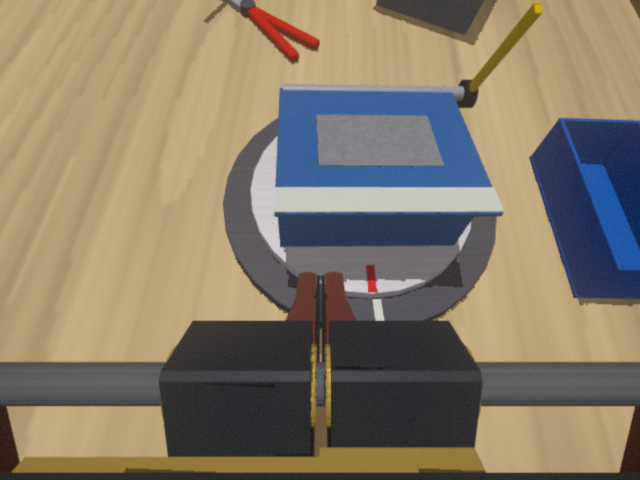

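The wrist view shows the cover's white band at row 200, the front overhang, the pointer from (468,92) to (538,8), and the fingertips at (320,280) left of the red tick, clear of the pointer. Now the fit on this view.

```bash
python3 - <<'E'
from h import *
s=arm.state();c=np.array([.5505,.0167]);yaw=np.radians(94.4);arm.get_image('wrist');m=model('wrist',s)
for q,f,rg in(('cover',coverP,(-5,40)),('pointer',pointerP,(50,100))):
    L=arm.silhouettes('wrist',q)
    if L: print(q,L[0]['score'],L[0]['at'],fit(m,L[0]['mask'],f,c,yaw,rg))
print('tip px',proj(m,[Hpts(hinge(.11,-.09,np.radians(a)),c,yaw)[0] for a in(65,70,75,80)]).round(0).tolist(),proj(m,Hpts(hinge(0,-.09,1),c,yaw)))
for a in(8,10,12,14): print(a,proj(m,Hpts([hinge(.145,-.075,np.radians(a)),hinge(.145,.075,np.radians(a)),hinge(0,-.075,0),hinge(0,.075,0)],c,yaw)).round(0).tolist())
E
```

```text
cover 0.97 [154.6, 377.9] (10.5, 0.95)
pointer 0.86 [55.4, 499.2] (72.5, 0.67)
tip px [[542.0, 20.0], [540.0, 5.0], [539.0, -8.0], [536.0, -20.0]] [[468.2608791   93.23410308]]
8 [[501.0, 221.0], [276.0, 221.0], [452.0, 93.0], [281.0, 90.0]]
10 [[504.0, 216.0], [276.0, 216.0], [452.0, 93.0], [281.0, 90.0]]
12 [[507.0, 210.0], [276.0, 211.0], [452.0, 93.0], [281.0, 90.0]]
14 [[510.0, 205.0], [275.0, 205.0], [452.0, 93.0], [281.0, 90.0]]
```

```bash
python3 -m creep '{"grip":[0,0,0,0],"offset":[[0,0.1,-0.12],[0,0.2,-0.23],[0,0.283,-0.3],[0,0.283,-0.3]],"turn":[[0,0,0],[0,0,0],[0,0,0],[0,0,0]]}'
```

```text
t: 8.28
position: [0.5104, -0.0608, 0.0808]
eef_rot: [-0.263, 0.631, 0.674, 0.279]
wrist_force: [0.5, -0.8, -0.2]
gripper_width: -0.0
finger_force: 0.0
```

```bash
python3 -m creep '{"grip":[0,0,0,0,0],"offset":[[0,-0.007,0.038],[0,0.003,0.075],[0,0.014,0.115],[0,0.03,0.153],[0,0.05,0.19]],"turn":[[0,0,0],[0,0,0],[0,0,0],[0,0,0],[0,0,0]]}';python3 -m creep '{"grip":[0,0,0,0,0],"offset":[[0,0.023,0.035],[0,0.048,0.07],[0,0.075,0.1],[0,0.104,0.126],[0,0.104,0.126]],"turn":[[0,0,0],[0,0,0],[0,0,0],[0,0,0],[0,0,0]]}'; python3 - <<'E'
from h import *
im=arm.get_image('scene');L=arm.silhouettes('scene','cover');c=np.array([.5505,.0167]);m=model('scene');print(fit(m,L[0]['mask'],coverP,c,np.radians(94.4),(0,100)))
print(arm.state()['joint_pos'].round(2));t=ticks(c0=c)['red'];print(t)
cv2.imwrite('pics/s2.png',cv2.resize(im[100:340,190:450],None,fx=2.4,fy=2.4))
E
```

```text
t: 8.9
position: [0.5117, -0.0502, 0.1387]
eef_rot: [-0.26, 0.633, 0.674, 0.278]
wrist_force: [-1.6, -7.9, -0.9]
gripper_width: 0.01
finger_force: 3.1
t: 9.52
position: [0.5114, -0.0171, 0.1769]
eef_rot: [-0.26, 0.632, 0.674, 0.279]
wrist_force: [-1.7, -5.8, -1.9]
gripper_width: 0.007
finger_force: 2.3
(50.5, 0.9)
[ 0.86  0.57 -0.66  1.89 -0.49  1.05  0.61]
[(2208, np.float64(0.5439), np.float64(0.1075), 94.2, 0.091), (1077, np.float64(0.5571), np.float64(-0.0662), -85.4, 0.0831)]
```

View pics/s2.png

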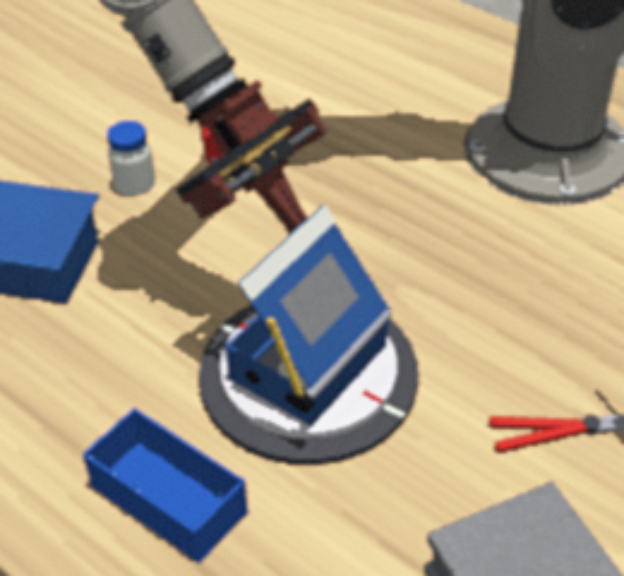

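The cover is folding as planned, about 50° up, with the fingers at its robot-side half and well clear of the pointer. I'll continue to about 74°, then release and measure.

```bash
python3 -m creep '{"grip":[0,0,0,0,0],"offset":[[0,0.029,0.021],[0,0.059,0.042],[0,0.092,0.058],[0,0.125,0.072],[0,0.153,0.081]],"turn":[[0,0,0],[0,0,0],[0,0,0],[0,0,0],[0,0,0]]}';cat >meas.py <<'E'
from h import *
import sys
c=np.array([.5505,.0167]);yaw=np.radians(float(sys.argv[1]))
for n in sys.argv[2:]:
    s=arm.state();im=arm.get_image(n);m=model(n,s)
    for q,f,rg in(('cover',coverP,(30,110)),('pointer',pointerP,(50,100))):
        L=arm.silhouettes(n,q)
        if L: print(n,q,round(L[0]['score'],2),L[0]['at'],fit(m,L[0]['mask'],f,c,yaw,rg))
    if n=='top':t=ticks(c0=c,im=im);print(t['red'][:2])
E
python3 meas.py 94.4 scene top
python3 -m creep '{"grip":[0,0,0,0,0],"offset":[[0,-0.1,0],[0,-0.2,0.0],[0,-0.4,0.1],[0,-0.6,0.2],[0,-0.6,0.2]],"turn":[[0,0,0],[0,0,0],[0,0,0],[0,0,0],[0,0,0]]}';python3 meas.py 94.4 scene top wrist
```

```text
t: 10.3
position: [0.5109, 0.0289, 0.2007]
eef_rot: [-0.261, 0.632, 0.674, 0.279]
wrist_force: [-3.6, -4.8, 0.5]
gripper_width: 0.007
finger_force: 2.4
scene cover 0.77 [222.8, 328.0] (73.5, 0.88)
scene pointer 0.32 [222.7, 328.4] (99.5, 0.04)
top cover 0.74 [228.0, 306.1] (73.5, 0.88)
top pointer 0.6 [203.0, 302.4] (76.5, 0.3)
[(2210, np.float64(0.5438), np.float64(0.1075), 94.2, 0.091)]
t: 11.22
position: [0.5126, -0.1551, 0.262]
eef_rot: [-0.259, 0.634, 0.673, 0.28]
wrist_force: [0.4, -0.6, -0.8]
gripper_width: 0.004
finger_force: 0.0
scene cover 0.55 [221.8, 327.5] (65.0, 0.91)
scene pointer 0.72 [259.1, 306.9] (73.0, 0.62)
top cover 0.65 [198.2, 305.2] (84.0, 0.04)
[(2208, np.float64(0.5439), np.float64(0.1075), 94.2, 0.091), (2196, np.float64(0.5577), np.float64(-0.0725), -85.4, 0.0895)]
wrist cover 0.81 [121.7, 369.5] (65.5, 0.9)
wrist pointer 0.6 [145.1, 455.0] (72.0, 0.55)
```

```bash
python3 - <<'E'
from h import *
c=np.array([.5505,.0167]);yaw=np.radians(94.4);O=[]
for n,(r,cc) in(('wrist',(0,280)),('scene',(170,240))):
    s=arm.state();im=arm.get_image(n);m=model(n,s);h,w=(300,260) if n=='wrist' else (110,95.4);h,w=int(h),int(w);k=600/h
    p=cv2.resize(im[r:r+h,cc:cc+w],(400,600),interpolation=cv2.INTER_CUBIC);sc=np.array([400/w,600/h])
    for a,col in((67,(0,0,255)),(70,(0,255,0)),(73,(255,0,255))):
        q=((proj(m,Hpts([hinge(.0,-.09,np.radians(a)),hinge(.11,-.09,np.radians(a))],c,yaw))-[cc,r]+.5)*sc).astype(int)
        cv2.line(p,tuple(map(int,q[0])),tuple(map(int,q[1])),col,1)
    for a in(62,65,68):
        q=((proj(m,Hpts([hinge(.145,-.075,np.radians(a)),hinge(.145,.075,np.radians(a))],c,yaw))-[cc,r]+.5)*sc).astype(int)
        cv2.line(p,tuple(map(int,q[0])),tuple(map(int,q[1])),{62:(0,0,255),65:(0,255,0),68:(255,0,255)}[a],1)
    O.append(p)
cv2.imwrite('pics/ov.png',np.hstack(O))
E
```

```text
(no output)
```

View pics/ov.png

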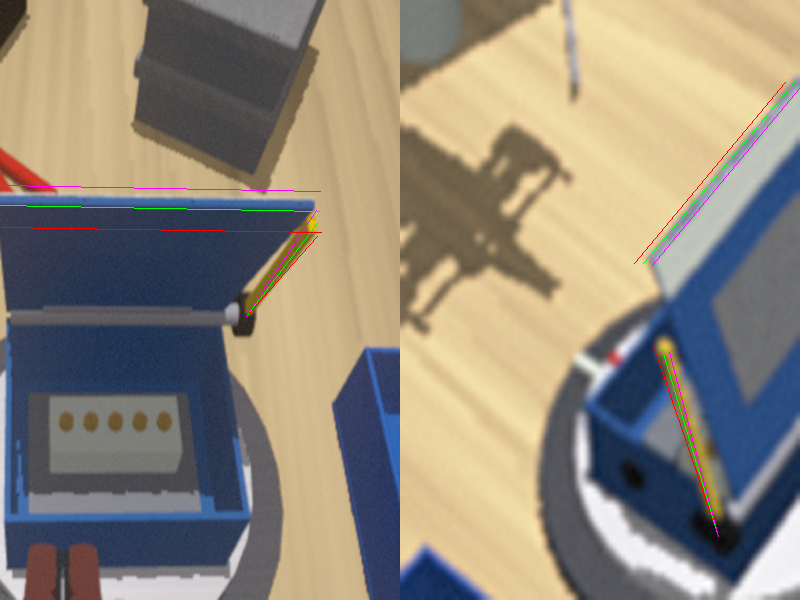

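The overlay shows the cover 4.5–5.5° short of the pointer in both views: wrist 65.3 vs 69.7, scene 67 vs 72.5. Springback is about 8.5°. I'll push again, 5° further than before.

```bash
python3 -m creep '{"grip":[0,0,0,0,0],"offset":[[0,0.2,-0.1],[0,0.4,-0.2],[0,0.52,-0.2],[0,0.56,-0.2],[0,0.59,-0.198]],"turn":[[0,0,0],[0,0,0],[0,0,0],[0,0,0],[0,0,0]]}';python3 -m creep '{"grip":[0,0,0,0,0],"offset":[[0,0.015,0.002],[0,0.03,0.004],[0,0.04,0.005],[0,0.045,0.006],[0,0.045,0.006]],"turn":[[0,0,0],[0,0,0],[0,0,0],[0,0,0],[0,0,0]]}'
python3 meas.py 94.4 scene
python3 -m creep '{"grip":[0,0,0,0,0],"offset":[[0,-0.1,0],[0,-0.2,0.0],[0,-0.4,0.1],[0,-0.645,0.2],[0,-0.645,0.2]],"turn":[[0,0,0],[0,0,0],[0,0,0],[0,0,0],[0,0,0]]}';python3 meas.py 94.4 scene top wrist
```

```text
t: 12.4
position: [0.5116, 0.0255, 0.2006]
eef_rot: [-0.261, 0.633, 0.674, 0.279]
wrist_force: [-1.2, -4.7, 1.4]
gripper_width: 0.006
finger_force: 1.8
t: 13.02
position: [0.5121, 0.038, 0.2026]
eef_rot: [-0.261, 0.633, 0.673, 0.279]
wrist_force: [-3.2, -4.0, 2.1]
gripper_width: 0.006
finger_force: 2.2
scene cover 0.79 [223.2, 332.0] (77.5, 0.91)
scene pointer 0.55 [262.5, 309.5] (73.0, 0.52)
t: 13.8
position: [0.5122, -0.159, 0.2637]
eef_rot: [-0.259, 0.635, 0.672, 0.28]
wrist_force: [0.2, 0.2, 0.4]
gripper_width: 0.006
finger_force: 0.0
scene cover 0.67 [224.0, 328.7] (69.0, 0.92)
scene pointer 0.53 [254.2, 306.5] (72.5, 0.65)
top cover 0.77 [228.0, 307.3] (69.5, 0.93)
top pointer 0.43 [201.2, 304.9] (70.5, 0.67)
[(2210, np.float64(0.5438), np.float64(0.1075), 94.2, 0.091), (2204, np.float64(0.5577), np.float64(-0.0725), -85.4, 0.0894)]
wrist cover 0.73 [113.6, 368.1] (69.0, 0.91)
wrist pointer 0.84 [141.2, 455.2] (72.0, 0.61)
```

```bash
python3 -m creep '{"grip":[0,0,0,0,0],"offset":[[-0.15,0,-0.1],[-0.25,0,-0.25],[-0.25,0.1,-0.4],[-0.25,0.25,-0.5],[-0.25,0.33,-0.6]],"turn":[[0,0,0],[0,0,0],[0,0,0],[0,0,0],[0,0,0]]}';python3 -m creep '{"grip":[0,0,0],"offset":[[0,0.1,-0.1],[0,0.1,-0.1],[0,0.1,-0.1]],"turn":[[0,0,0],[0,0,0],[0,0,0]]}'; python3 - <<'E'
from workcell import arm
print(arm.state()['joint_pos'])
E
```

```text
t: 14.88
position: [0.4355, -0.0514, 0.082]
eef_rot: [-0.263, 0.631, 0.675, 0.279]
wrist_force: [0.5, -0.4, -0.2]
gripper_width: 0.003
finger_force: 0.0
t: 15.25
position: [0.4368, -0.0247, 0.053]
eef_rot: [-0.261, 0.632, 0.674, 0.279]
wrist_force: [0.1, 0.3, -0.2]
gripper_width: 0.007
finger_force: 0.0
[ 0.9234315   0.72228892 -0.63644864  2.07158806 -0.45114088  0.81226609
  0.78955795]
```

```bash
python3 -m creep '{"grip":[0,0,0,0,0],"offset":[[0.06,0,0],[0.09,0,0],[0.105,0,0],[0.115,0,0],[0.115,0,0]],"turn":[[0,0,0],[0,0,0],[0,0,0],[0,0,0],[0,0,0]]}'; python3 meas.py 95.5 top
```

```text
t: 15.88
position: [0.4683, -0.0244, 0.0526]
eef_rot: [-0.264, 0.632, 0.674, 0.278]
wrist_force: [-8.2, -4.5, 6.2]
gripper_width: 0.001
finger_force: 4.8
top cover 0.69 [227.0, 308.3] (69.5, 0.87)
top pointer 0.54 [197.8, 303.2] (72.5, 0.6)
[(2206, np.float64(0.5438), np.float64(0.1075), 94.2, 0.091), (549, np.float64(0.557), np.float64(-0.0642), -85.4, 0.0811)]
```

```bash
python3 -m creep '{"grip":[0,0,0,0],"offset":[[0.01,0,0],[0.02,0,0],[0.024,0,0],[0.024,0,0]],"turn":[[0,0,0],[0,0,0],[0,0,0],[0,0,0]]}'; python3 meas.py 95.5 top
```

```text
t: 16.52
position: [0.4685, -0.0247, 0.0526]
eef_rot: [-0.269, 0.63, 0.674, 0.275]
wrist_force: [-30.6, -18.0, 25.2]
gripper_width: 0.004
finger_force: 17.0
top cover 0.95 [229.9, 308.4] (69.5, 0.91)
top pointer 0.6 [201.9, 300.5] (72.5, 0.49)
[(2117, np.float64(0.5431), np.float64(0.1075), 94.6, 0.0911), (656, np.float64(0.5573), np.float64(-0.065), -85.3, 0.0819)]
```

```bash
python3 -m creep '{"grip":[0,0,0,0],"offset":[[0,-0.01,0.01],[0,-0.02,0.02],[0,-0.03,0.03],[0,-0.03,0.03]],"turn":[[0,0,0],[0,0,0],[0,0,0],[0,0,0]]}'; python3 meas.py 95.5 top
```

```text
t: 17.18
position: [0.472, -0.0317, 0.0604]
eef_rot: [-0.266, 0.631, 0.675, 0.276]
wrist_force: [-11.9, -0.9, -0.7]
gripper_width: 0.006
finger_force: 6.0
top cover 0.57 [230.7, 309.8] (69.0, 0.88)
top pointer 0.6 [203.3, 298.1] (74.5, 0.46)
[(2173, np.float64(0.5368), np.float64(0.1066), 98.6, 0.091), (1269, np.float64(0.5638), np.float64(-0.0668), -80.9, 0.0845)]
```

```bash
python3 -m creep '{"grip":[0,0,0,0,0],"offset":[[-0.1,-0.02,0.02],[-0.13,-0.2,0.15],[-0.13,-0.3,0.3],[-0.05,-0.4,0.5],[0.1,-0.45,0.7]],"turn":[[0,0,0],[0,0,0],[0,0,0],[0,0,0],[0,0,0]]}'; python3 meas.py 98.6 top scene wrist; python3 - <<'E'
from h import *
c=np.array([.5505,.0167]);print(ticks(c0=c)['red'][:2]);yaw=np.radians(98.6);O=[]
for n in('wrist','scene'):
    s=arm.state();im=arm.get_image(n);m=model(n,s)
    P=proj(m,Hpts([hinge(.1,y,1.2) for y in(-.09,.0)]+[hinge(0,-.09,0)],c,yaw)).mean(0)
    h,w=(225,150) if n=='wrist' else (112,75);cc,r=int(np.clip(P[0]-w/2,0,640-w)),int(np.clip(P[1]-h/2,0,480-h))
    p=cv2.resize(im[r:r+h,cc:cc+w],(400,600),interpolation=cv2.INTER_CUBIC);sc=np.array([400/w,600/h])
    for a,col in((67,(0,0,255)),(70,(0,255,0)),(73,(255,0,255))):
      for A in([hinge(.0,-.09,np.radians(a)),hinge(.11,-.09,np.radians(a))],[hinge(.145,-.075,np.radians(a)),hinge(.145,.075,np.radians(a))]):
        q=((proj(m,Hpts(A,c,yaw))-[cc,r]+.5)*sc).astype(int);cv2.line(p,tuple(map(int,q[0])),tuple(map(int,q[1])),col,1)
    O.append(p)
cv2.imwrite('pics/ov2.png',np.hstack(O))
E
```

```text
t: 17.95
position: [0.4952, -0.1658, 0.2556]
eef_rot: [-0.261, 0.634, 0.673, 0.279]
wrist_force: [1.1, -0.0, -1.4]
gripper_width: 0.003
finger_force: 0.0
top cover 0.77 [232.1, 308.3] (69.5, 0.93)
[(2235, np.float64(0.5647), np.float64(-0.0717), -80.9, 0.0896), (2183, np.float64(0.5368), np.float64(0.1066), 98.6, 0.091)]
scene cover 0.77 [222.4, 328.8] (69.0, 0.92)
scene pointer 0.6 [165.3, 243.2] (50.0, 0.0)
wrist cover 0.81 [95.3, 388.2] (69.0, 0.9)
wrist pointer 0.96 [120.7, 466.5] (72.0, 0.58)
[(2236, np.float64(0.5647), np.float64(-0.0717), -80.9, 0.0896), (2188, np.float64(0.5368), np.float64(0.1066), 98.6, 0.091)]
```

View pics/ov2.png

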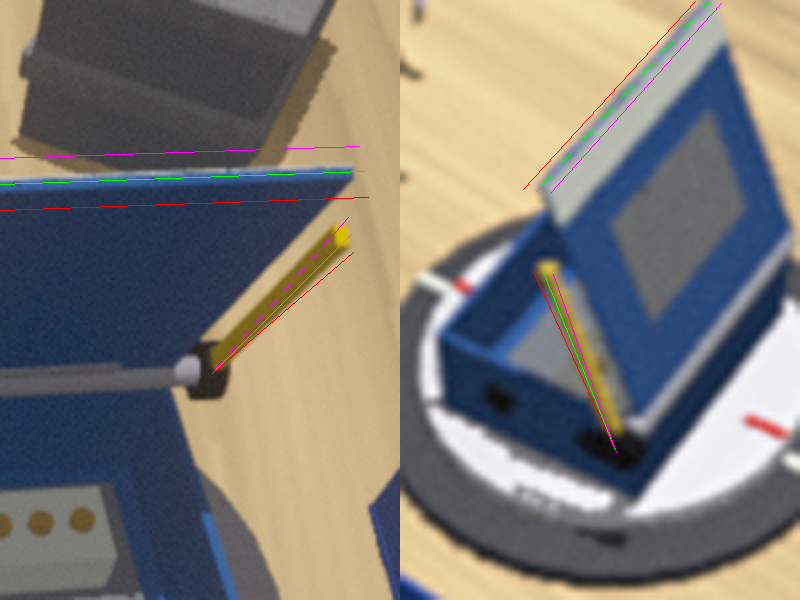

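The overlay puts the cover edge on the 70° line in both views and the pointer tip between the 70° and 73° lines, so they agree within about 1.5°. The red line is within 1.6° of the white one, and the hand is clear of everything.

```bash
python3 -c "
from workcell import arm
print(arm.hand_in())"
```

```text
the job is handed in; nothing more can be done
None
```

The job is handed in, though no verdict came back: by my last measurements the red line is about 1.6° from the white one, the released cover is within about 1.5° of the pointer, and I saw no sign of touching the pointer or anything else on the bench.

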